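# Square up the lacquered box

### The arm

A 6-joint arm with a two-finger parallel gripper is mounted at the origin on the work surface. World frame = base frame: x ahead of the robot, y to its left, z up, the work surface at z = 0. Lengths are in mm, angles in rad, forces in N, time in s.
With the tool pointing down it reaches from about 275 to 750 mm from the base axis. Payload 10.2 kg.
Tool frame: the origin (TCP) lies at the very end of the fingers, on their centre line; the grasp point (between the pads) lies 19 mm behind it; z points along the fingers, y is the line along which they close (so a half turn about z gives the same grasp; the last joint's range is limited). The gripper opens to 85 mm and grips with 20 to 120 N. Pads are 22 mm wide; open, the fingers measure 114 mm over their backs; the gripper's body (76 mm by 85 mm) begins 54 mm behind the grasp point. The pads swing forward as they close: fully open they stand 13 mm farther back than shut.
Start: joints at [-1.552, 0.313, 1.498, -0, 1.331, -0.223], TCP at [125.698, -509.736, 231.294] pointing down, gripper open.
Joint ranges: [-2.94, 2.94], [-0.97, 2.17], [0.19, 2.56], [-1.23, 4.37], [0.02, 3.11], [-2.88, 2.88]. Speed limits (rad/s): [2.39, 2.39, 3.01, 3.14, 3.14, 3.14].

### API

Orientations are given as a unit quaternion [w, x, y, z].
In Python, from rig import * gives the robot as it stands. The module is installed in compiled form; this text tells all that it offers.
- The arm moves only by the shell command python3 -m crank 'ROWS' [FORCE]. ROWS is JSON, a list that holds one entry, the list of rows, each a list of 7 numbers: the shift along the tool's x, y, z in units of 25 mm (1.0 is 25 mm), then the turn, a rotation vector about the tool's x, y, z in units of 8 degrees (1.0 is 8 degrees), then the finger opening in mm, from 0 to 85.4. A call has exactly 8 rows; each row shifts and turns the commanded pose from where the row before left it, along the tool's axes as they then stand; what a row does not reach is not made up. A row lasts 1/10 s, in which the tool goes at most 50 mm and 8.59 degrees, less where a joint would pass 70% of its speed; a pose out of reach is approached as far as the arm can. A call is refused whole if a number of a shift passes 1 or a number of a turn 1, either way. A call with a gripper value outside its range is refused whole. The fingers move at their own pace and stop on an object; FORCE is the grip in N (left out, the last holds). Time passes only in rows, so rows that do not move let the fingers close, or fill a call up. It gives the time, the measured TCP pose, the force, the opening and the grip force at its end, in the units of the state.
- sense(): the state, without advancing time (a new reading comes with each control period).
- capture(name): name is "scene" or "top"; returns the picture (480x640x3 uint8, blue, green, red); there is no depth.
- camera_model(name): a dict with "fx", "fy", "cx", "cy" (pixels), "k1" (the pictures are not rectified: a ray, as slopes to the right and down, at radius r is drawn at 1 + k1 r^2 times it, then the intrinsics apply), "world_from_camera" (4x4, takes a point from camera to world coordinates). Camera axes: x right, y up, looking along -z (the intrinsics and any distortion apply to the point x, -y, -z); pixel columns grow to the right and rows downward; lengths in mm; the calibration is good to about 2 mm. A picture is of the moment at which its call begins. camera_model takes no time and is no camera call.
- finish_job(): hands the job in; it is judged then, once.
The state is a dict: "time_s": time; "joints": joint angles; "dq": joint speeds; "tau": joint torques, N m; "eef_pos": TCP position; "ee_rot": TCP orientation; "force": force on the tool from outside, world axes, zero at the start; "wrist_torque": the same for the moment, N m; "grip_width": opening from 0.0 (shut) to 1.0 (fully open); "grip_force": force on a finger pad.
Only numpy, scipy, OpenCV 4.12 (cv2) and the standard library are available. Lean on these libraries where they do the work, as an engineer would, in place of code of your own. Each camera call takes 0.05 s, during which the arm holds its last target. There are 200 camera calls.

### The job

Clear the squaring board: put the brass knob lying on it into the black tray and the dark wooden foot into the pale tray. Then slide the red box fully home into the board's corner, flat on the board and flush against both metal fences, long side to the far one, and finish while still holding it with the fingers, firmly pressed against both fences at once. Leave the tools and containers around the board where they stand.

Things in the scene. Friction and masses are not known exactly. Their poses are not given: they have to be found in the camera images.
- board: Fixed, waxed plywood squaring board, 300 (x) x 280 (y) x 10 mm; origin at the centre of its underside; x points away from the robot, y left, turned up to 0.35 rad. Fences stand on its +x and +y edges, inner faces at x = +130 and y = +120 mm, meeting in a square corner. The box is home with its origin at x +90, y +65, z +10 mm of this frame, axes parallel to the board's.
- end_fence: Rigid, smooth aluminium end fence on the board, 20 (x) x 280 (y) x 30 mm high, at the board's far (+x) edge; origin at the centre of its underside, on the board's top; axes as the board's. Its inner face looks to the board's -x. Friction against the box about 0.25.
- side_fence: Rigid, smooth aluminium side fence on the board, 280 (x) x 20 (y) x 30 mm high, at the board's left (+y) edge; origin at the centre of its underside, on the board's top; axes as the board's. Its inner face looks to the board's -y. Friction against the box about 0.25.
- red_box: Red lacquered closed box, 80 (x) x 110 (y) x 40 mm high, about 0.45 kg, loose on the board's near right part; origin at the centre of its underside. Centred on its lid is a fixed black bar grip, 20 (x) x 60 (y) mm, 40 to 68 mm above the underside, pinched across its 20 mm from above. At the start its axes are within 0.35 rad of the board's.
- brass_knob: Brass drawer knob, upright on its flange on the board's far part, 30 mm high; flange 22 mm across, round head 28 mm across with its widest part 21 mm above the underside; origin at the centre of its underside. 60 g.
- wood_foot: Dark wooden box foot, 30 g, lying on the board's far part, along the board's x within 0.4 rad: square block 45 x 20 x 20 mm (from x = -27.5 to +17.5 mm) with a round tenon, 12 mm thick and 14 mm long, at its +x end; origin at its underside. The other foot, in the pale tray, is stock.
- black_tray: Black open tray, fixed, 130 (x) x 110 (y) x 32 mm high, walls and floor 5 mm; origin at the centre of its underside. The far half (+x) already has another brass knob of the stock in it; drop the loose one in the near half (-x). It stands left or right of the board.
- pale_tray: Pale wooden open tray, fixed, 130 (x) x 110 (y) x 32 mm high, walls and floor 5 mm; origin at the centre of its underside. The far half (+x) already has another dark wooden foot of the stock in it; the near half (-x) is free. It stands on the other side of the board.
- tape_dispenser: Bystander, leave alone: black desk tape dispenser with a cream roll, 60 x 130 x 103 mm
- paste_tub: Bystander, leave alone: round wooden paste tub, 120 mm across, 75 mm high
- paste_brush: Bystander, leave alone: paste brush with wooden handle, lying flat
- hammer: Bystander, leave alone: hammer with wooden handle, lying flat
- cutter: Bystander, leave alone: red craft cutter lying flat, about 160 x 20 x 12 mm
- glue_jar: Bystander, leave alone: amber glue jar, 64 mm across, 80 mm high

How it is judged:
By the outcome, as a careful person would: the job done as asked, in the order asked, and still so for the second after the job is handed in, while the arm keeps its last pose, push and grip.
It also fails if it takes over 72 s, if anything falls off the work surface, if the arm or the gripper's body presses on something with over 40 N, if the wrist force passes 120 N, or if a joint passes its speed limit or range.

## Working session

There is one attempt and no reset: what is moved stays moved. The work goes in short steps, Python scripts to look and compute and a shell command to move; the robot and the scene stay as the last step left them, time stands still between calls to the robot, and variables do not carry over. Pictures are saved under pics/ and viewed, at most 10 in all, crops included, and the job is handed in when it is done.

```bash
mkdir -p pics
python3 - <<'E'
from rig import *
import cv2
for n in("scene","top"):
    cv2.imwrite(f"pics/{n}0.png",capture(n)); print(n,camera_model(n))
s=sense();print(s)
E
```

```text
scene {'fx': 441.1006589179454, 'fy': 441.1006589179454, 'cx': 319.62597827234276, 'cy': 235.67117621391944, 'k1': 0.02816563420889465, 'world_from_camera': array([[-4.72708732e-01, -5.74664874e-01,  6.68061926e-01,
         1.27603531e+03],
       [ 8.81075162e-01, -3.21899260e-01,  3.46536326e-01,
         3.51489857e+02],
       [ 1.59063855e-02,  7.52423517e-01,  6.58487538e-01,
         8.19676174e+02],
       [ 0.00000000e+00,  0.00000000e+00,  0.00000000e+00,
         1.00000000e+00]])}
top {'fx': 517.0048965475575, 'fy': 517.0048965475575, 'cx': 319.46608657258287, 'cy': 237.4712340100215, 'k1': 0.005583849529456625, 'world_from_camera': array([[-1.43710133e-02,  9.94594803e-01, -1.02833129e-01,
         3.45320038e+02],
       [-9.99797484e-01, -1.57423807e-02, -1.25366898e-02,
        -4.40863547e+01],
       [-1.40877648e-02,  1.02632138e-01,  9.94619615e-01,
         1.71919320e+03],
       [ 0.00000000e+00,  0.00000000e+00,  0.00000000e+00,
         1.00000000e+00]])}
{'time_s': 0.1, 'joints': array([-1.55240064e+00,  3.13376486e-01,  1.49834632e+00, -1.43734864e-05,
        1.33100893e+00, -2.23415083e-01]), 'dq': array([ 0.00133124, -0.00070974, -0.00229663, -0.00012933,  0.00034956,
        0.00046239]), 'tau': array([ 1.62866883e-03, -4.12905085e+01, -2.60142034e+01, -2.29788729e-04,
        3.11573895e-03,  1.02865368e-05]), 'eef_pos': array([ 125.68973377, -509.49779199,  230.80685883]), 'ee_rot': array([-5.67267007e-04,  9.92699476e-01,  1.20612710e-01,  5.13379337e-05]), 'force': array([1.06587906, 0.29298072, 0.28076532]), 'wrist_torque': array([-0.00557711,  0.02293537, -0.01854691]), 'grip_force': 0.0, 'grip_width': 1.0028472456474742}
```

View pics/scene0.png

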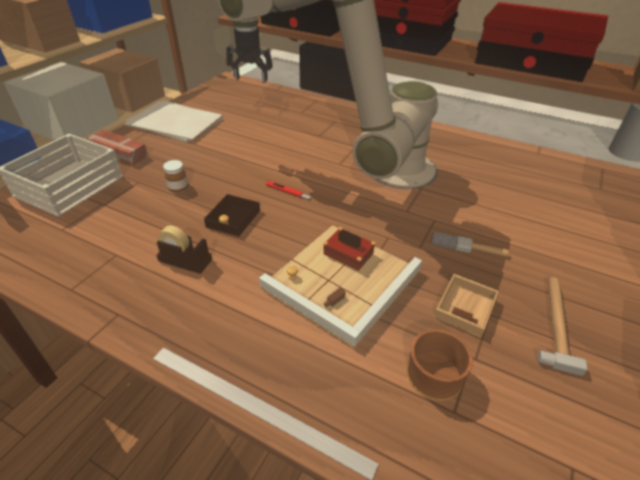

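View pics/top0.png

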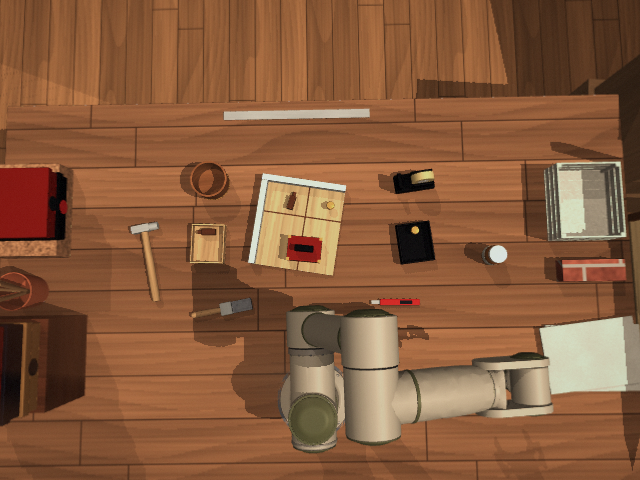

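The top view shows the board centred near (300,225), fences on its top and left edges, the red box at (304,248), the knob at (330,205) and the foot at (290,201). The black tray is at (414,242) and the pale tray at (207,243).

Run:
```python
import cv2
im=cv2.imread("pics/top0.png")
cv2.imwrite("pics/b.png",cv2.resize(im[168:284,240:360],None,fx=5,fy=5,interpolation=cv2.INTER_CUBIC))
a=cv2.resize(im[210:275,180:235],None,fx=7,fy=7,interpolation=cv2.INTER_CUBIC)
b=cv2.resize(im[210:275,385:440],None,fx=7,fy=7,interpolation=cv2.INTER_CUBIC)
cv2.imwrite("pics/t.png",cv2.hconcat([a,b]))
```

```text
(no output)
```

View pics/b.png

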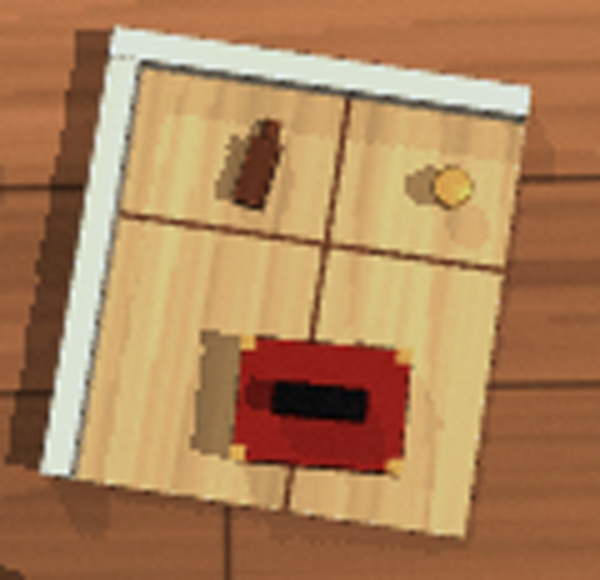

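View pics/t.png

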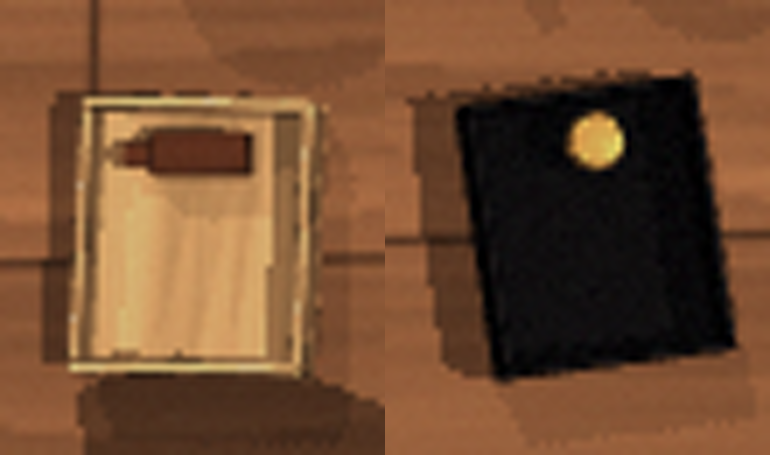

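The board's yaw is about -0.14 rad, and the tenon of the foot points at the end fence. The knob head is at crop (453,187). The near halves of both trays are free.

```bash
cat > h.py <<'E'
import numpy as np, cv2
from rig import *
from scipy.spatial.transform import Rotation as R
def px2w(n,uv,z):
    c=camera_model(n);M=c["world_from_camera"]
    K=np.array([[c["fx"],0,c["cx"]],[0,c["fy"],c["cy"]],[0,0,1]])
    p=cv2.undistortPoints(np.array(uv,float).reshape(-1,1,2),K,np.array([c["k1"],0,0,0,0.]))[:,0]
    d=np.c_[p[:,0],-p[:,1],-np.ones(len(p))]@M[:3,:3].T
    o=M[:3,3]; return o+d*((z-o[2])/d[:,2])[:,None]
def crop(uv,s,x0,y0): return (np.array(uv,float)+.5)/s-.5+[x0,y0]
def go(t,yaw):
    """Remaining turn (units of 8 deg about tool z) and shift in tool units BEFORE and AFTER that turn."""
    s=sense(); q=s["ee_rot"]; r=R.from_quat(np.r_[q[1:],q[0]])
    x=r.apply([1,0,0]); psi=np.arctan2(x[1],x[0])
    d=np.array(t)-s["eef_pos"]
    rt=R.from_euler("z",yaw)*R.from_euler("x",np.pi)
    rv=(r.inv()*rt).as_rotvec(degrees=True)/8
    print("t%.1f"%s["time_s"],"pos",s["eef_pos"].round(1),"psi %.3f"%psi,"F",s["force"].round(1),"w %.3f"%s["grip_width"],"gf %.0f"%s["grip_force"])
    print("turn",rv.round(2),"pre",(r.inv().apply(d)/25).round(2),"post",(rt.inv().apply(d)/25).round(2))
E
python3 - <<'E'
from h import *
B=lambda uv,z: px2w("top",crop(uv,5,240,168),z)
np.set_printoptions(precision=1,suppress=True)
yaw=lambda d: np.arctan2(d[1],d[0])
f=B([(115,28),(530,88),(42,475)],40)
print("fence",f,"yaw %.3f %.3f"%(yaw(f[0]-f[1])-np.pi/2, yaw(f[0]-f[2])), "len",np.linalg.norm(f[0]-f[1]),np.linalg.norm(f[0]-f[2]))
n=B([(465,537)],10);print("near right",n, np.linalg.norm(n[0,:2]-f[0,:2]))
b=B([(245,338),(411,352),(402,473),(234,460)],50);print("box",b.mean(0),"yaw %.3f %.3f"%(yaw(b[0]-b[1])-np.pi/2,yaw(b[0]-b[3])))
g=B([(273,382),(368,389),(365,423),(271,416)],78);print("grip",g.mean(0),"yaw %.3f"%(yaw(g[0]-g[1])-np.pi/2))
print("knob",B([(453,187)],31))
w=B([(234,206),(264,211),(281,148),(270,120)],30);print("foot",w,"near",w[:2].mean(0),"yaw %.3f"%yaw(w[2]-w[1]))
for n,o,p in(("pale",(180,210),[(85,98),(315,103),(302,373),(70,367)]),("black",(385,210),[(72,110),(307,75),(350,345),(115,380)])):
    t=px2w("top",crop(p,7,*o),32);c=t.mean(0);y=yaw(t[0]+t[1]-t[2]-t[3]);print(n,c,"yaw %.3f"%y,"nearhalf",c-30*np.array([np.cos(y),np.sin(y),0]))
go((0,0,100),0)
E
```

```text
fence [[ 735.9  162.4   40. ]
 [ 690.8 -111.6   40. ]
 [ 440.4  210.9   40. ]] yaw -0.163 -0.163 len 277.64448862449666 299.4944054396208
near right [[396.9 -64.1  10. ]] 407.66372565062187
box [482.  27.  50.] yaw -0.100 -0.098
grip [481.8  28.1  78. ] yaw -0.089
knob [[627.1 -59.8  31. ]]
foot [[617.   85.2  30. ]
 [613.3  65.3  30. ]
 [655.3  53.7  30. ]
 [674.3  60.8  30. ]] near [615.2  75.3  30. ] yaw -0.271
pale [507.  346.6  32. ] yaw -0.044 nearhalf [477.  347.9  32. ]
black [ 500.  -333.9   32. ] yaw 0.124 nearhalf [ 470.2 -337.6   32. ]
t0.1 pos [ 125.7 -509.5  230.8] psi 0.242 F [1.1 0.3 0.3] w 1.003 gf 0
turn [-0.  -0.   1.7] pre [ -0.  -21.    5.3] post [ -5.  -20.4   5.2]
```

```bash
python3 -m crank '[[[1,-0.53,0,0,0,0,50],[1,-0.53,0,0,0,0,50],[1,-0.53,0,0,0,0,50],[1,-0.53,0,0,0,0,50],[1,-0.53,0,0,0,0,50],[1,-0.53,0,0,0,0,50],[1,-0.53,0,0,0,0,50],[1,-0.53,0,0,0,0,50]]]' 40 >/dev/null
python3 -m crank '[[[1,-0.53,0,0,0,0,50],[1,-0.53,0,0,0,0,50],[1,-0.53,0,0,0,0,50],[1,-0.53,0,0,0,0,50],[1,-0.53,0,0,0,0,50],[1,-0.53,0,0,0,0,50],[1,-0.53,0,0,0,0,50],[1,-0.53,0,0,0,0,50]]]' > /dev/null
python3 -m crank '[[[1,-0.53,0.8,0,0,0,50],[1,-0.53,0.8,0,0,0,50],[1,-0.53,0.8,0,0,0,50],[1,-0.53,0.8,0,0,0,50],[1,-0.53,0.8,0,0,0,50],[1,-0.53,0.8,0,0,0,50],[0.8,-0.53,0.8,0,0,0,50],[0,0,0,0,0,0,50]]]'
python3 - <<'E'
from h import *
go((627,-60,13),0.242)
E
```

```text
time_s: 2.5
eef_pos: [605.8, -74.9, 87.9]
ee_rot: [-0.001, 0.993, 0.122, -0.002]
force: [0.2, -0.5, 0.6]
grip_width: 0.584
grip_force: 0.0
t2.5 pos [605.8 -74.9  87.9] psi 0.244 F [ 0.2 -0.5  0.6] w 0.584 gf 0
turn [-0.02  0.03  0.02] pre [ 0.98 -0.36  2.99] post [ 0.97 -0.37  2.99]
```

```bash
python3 -m crank '[[[0.5,-0.18,0.5,0,0,0,50],[0.48,-0.18,0.5,0,0,0,50],[0,0,0,0,0,0,50],[0,0,0.7,0,0,0,50],[0,0,0.7,0,0,0,50],[0,0,0.5,0,0,0,50],[0,0,0,0,0,0,50],[0,0,0,0,0,0,50]]]' >/dev/null
python3 - <<'E'
from h import *
go((627,-60,13),0.242)
im=capture("scene"); cv2.imwrite("pics/s1.png",cv2.resize(im[180:350,240:440],None,fx=4,fy=3.5,interpolation=cv2.INTER_CUBIC))
E
```

```text
t3.3 pos [627.9 -63.2  19.6] psi 0.242 F [-0.2  0.2  0.9] w 0.586 gf 0
turn [ 0. -0. -0.] pre [-0.01 -0.13  0.27] post [-0.01 -0.13  0.27]
```

View pics/s1.png

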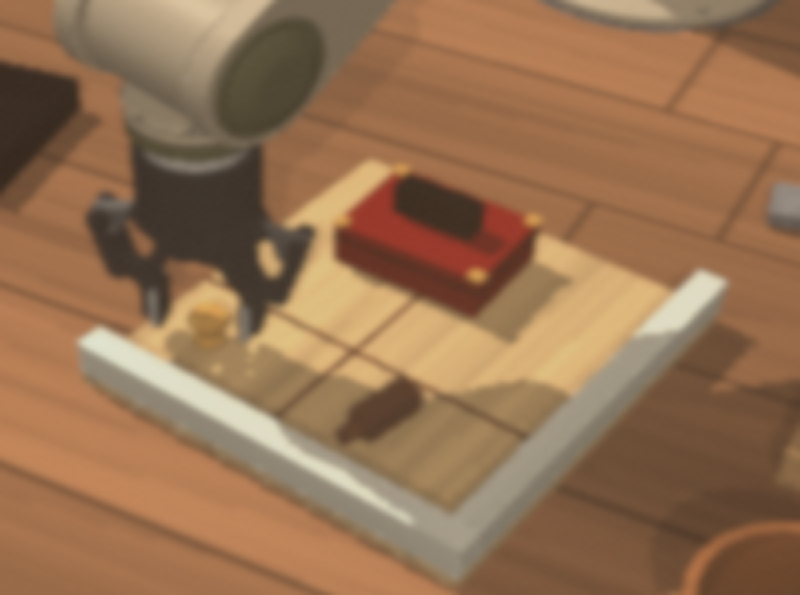

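The knob at (210,325) is between the fingers at (155,300) and (248,315). I'll lower a little and close.

```bash
python3 -m crank '[[[0,-0.13,0.27,0,0,0,50],[0,0,0,0,0,0,15],[0,0,0,0,0,0,15],[0,0,0,0,0,0,15],[0,0,0,0,0,0,15],[0,0,0,0,0,0,15],[0,0,0,0,0,0,15],[0,0,0,0,0,0,15]]]' 40
python3 -m crank '[[[0,0,-1,0,0,0,15],[0,0,-1,0,0,0,15],[0,0,-1,0,0,0,15],[0,0,-1,0,0,0,15],[0,0,0,0,0,0,15],[0,0,0,0,0,0,15],[0,0,0,0,0,0,15],[0,0,0,0,0,0,15]]]' >/dev/null
python3 - <<'E'
from h import *
go((470,-337.6,60),0.242)
E
```

```text
time_s: 4.15
eef_pos: [627.1, -59.6, 12.2]
ee_rot: [0.0, 0.993, 0.121, 0.0]
force: [-0.7, 0.7, 1.2]
grip_width: 0.285
grip_force: 39.3
t5.0 pos [626.5 -59.5 110.7] psi 0.242 F [ 0.  -0.3 -0.4] w 0.281 gf 39
turn [-0.01  0.01 -0.  ] pre [-8.74  9.3   2.03] post [-8.74  9.3   2.03]
```

```bash
python3 -m crank '[[[-0.87,0.93,0,0,0,0,15],[-0.87,0.93,0,0,0,0,15],[-0.87,0.93,0,0,0,0,15],[-0.87,0.93,0,0,0,0,15],[-0.87,0.93,0,0,0,0,15],[-0.87,0.93,0,0,0,0,15],[-0.87,0.93,0,0,0,0,15],[-0.87,0.93,0,0,0,0,15]]]' >/dev/null
python3 -m crank '[[[-0.87,0.93,0,0,0,0,15],[-0.87,0.93,0,0,0,0,15],[0,0,0.8,0,0,0,15],[0,0,0.8,0,0,0,15],[0,0,0.4,0,0,0,15],[0,0,0,0,0,0,15],[0,0,0,0,0,0,15],[0,0,0,0,0,0,15]]]' >/dev/null
python3 - <<'E'
from h import *
go((470,-337.6,14),0.242)
im=capture("top"); cv2.imwrite("pics/x.png",im)
E
```

```text
t6.5 pos [ 472.  -337.6   63. ] psi 0.242 F [ 0.  -0.5 -0.7] w 0.279 gf 39
turn [ 0.01 -0.01  0.  ] pre [-0.08 -0.02  1.96] post [-0.08 -0.02  1.96]
```

```bash
python3 -m crank '[[[-0.08,0,0.7,0,0,0,15],[0,0,0.7,0,0,0,15],[0,0,0.5,0,0,0,15],[0,0,0,0,0,0,15],[0,0,0,0,0,0,15],[0,0,0,0,0,0,45],[0,0,0,0,0,0,45],[0,0,0,0,0,0,45]]]'
python3 -m crank '[[[0,0,0,0,0,0,45],[0,0,-1,0,0,0,45],[0,0,-1,0,0,0,45],[0,0,-1,0,0,0,45],[0,0,-1,0,0,0,45],[0,0,0,0,0,0,45],[0,0,0,0,0,0,45],[0,0,0,0,0,0,45]]]' >/dev/null
python3 - <<'E'
from h import *
go((638,69.5,60),-0.25)
im=capture("scene"); cv2.imwrite("pics/s2.png",cv2.resize(im[120:350,150:440],None,fx=2.7,fy=2.5,interpolation=cv2.INTER_CUBIC))
E
```

```text
time_s: 7.4
eef_pos: [469.8, -338.1, 15.1]
ee_rot: [0.0, 0.993, 0.121, 0.0]
force: [0.2, -0.6, -0.1]
grip_width: 0.527
grip_force: 0.0
t8.2 pos [ 469.2 -337.5  113.5] psi 0.242 F [ 0.2 -1.   0.1] w 0.529 gf 0
turn [-0.01  0.01  3.52] pre [ 10.46 -14.19   2.15] post [  2.52 -17.44   2.14]
```

View pics/s2.png

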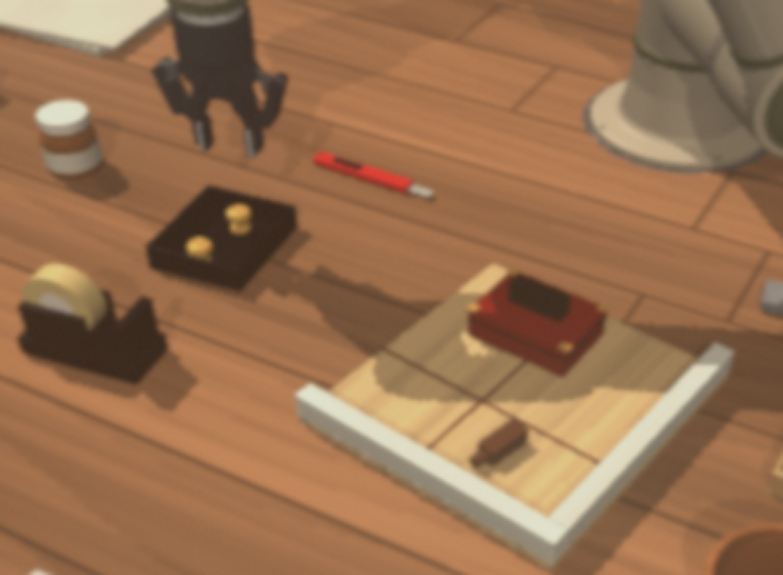

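The loose knob stands in the near half of the black tray at (238,215). Next is the foot.

```bash
python3 -m crank '[[[0.7,-0.95,0,0,0,0,45],[0.7,-0.95,0,0,0,0,45],[0.7,-0.95,0,0,0,0,45],[0.7,-0.95,0,0,0,0,45],[0.7,-0.95,0,0,0,0,45],[0.7,-0.95,0,0,0,0,45],[0.7,-0.95,0,0,0,0,45],[0.7,-0.95,0,0,0,0,45]]]' >/dev/null
python3 -m crank '[[[0.7,-0.95,0,0,0,0,45],[0.7,-0.95,0,0,0,0,45],[0.7,-0.95,0,0,0,0,45],[0.7,-0.95,0,0,0,0,45],[0.7,-0.95,0,0,0,0,45],[0.7,-0.95,0,0,0,0,45],[0.66,-0.89,0,0,0,0,45],[0,0,0.4,0,0,0.88,45]]]' >/dev/null
python3 -m crank '[[[0,0,0.5,0,0,0.88,45],[0,0,0.5,0,0,0.88,45],[0,0,0.5,0,0,0.88,45],[0,0,0,0,0,0,45],[0,0,0,0,0,0,45],[0,0,0,0,0,0,45],[0,0,0,0,0,0,45],[0,0,0,0,0,0,45]]]' >/dev/null
python3 - <<'E'
from h import *
go((638,69.5,12.5),-0.25)
im=capture("top"); cv2.imwrite("pics/x.png",im)
E
```

```text
t10.7 pos [638.7  69.2  67.5] psi -0.249 F [-0.3 -0.2  0.3] w 0.525 gf 0
turn [-0.   -0.    0.01] pre [-0.03 -0.01  2.2 ] post [-0.03 -0.01  2.2 ]
```

```bash
python3 -m crank '[[[0,0,0.7,0,0,0,45],[0,0,0.8,0,0,0,45],[0,0,0.73,0,0,0,45],[0,0,0,0,0,0,45],[0,0,0,0,0,0,10],[0,0,0,0,0,0,10],[0,0,0,0,0,0,10],[0,0,0,0,0,0,10]]]' 40
python3 -m crank '[[[0,0,0,0,0,0,10],[0,0,0,0,0,0,10],[0,0,-1,0,0,0,10],[0,0,-1,0,0,0,10],[0,0,-1,0,0,0,10],[0,0,-1,0,0,0,10],[0,0,0,0,0,0,10],[0,0,0,0,0,0,10]]]'
python3 - <<'E'
from h import *
go((477,348,60),1.527)
E
```

```text
time_s: 11.5
eef_pos: [639.1, 69.2, 12.5]
ee_rot: [-0.0, 0.992, -0.124, 0.001]
force: [-1.9, 0.1, 6.2]
grip_width: 0.224
grip_force: 40.4
time_s: 12.3
eef_pos: [638.3, 69.2, 111.1]
ee_rot: [-0.0, 0.992, -0.125, -0.0]
force: [-0.4, 0.8, -0.3]
grip_width: 0.22
grip_force: 39.7
t12.3 pos [638.3  69.2 111.1] psi -0.250 F [-0.4  0.8 -0.3] w 0.220 gf 40
turn [ -0.    -0.   -12.72] pre [-9.01 -9.21  2.05] post [10.86 -6.94  2.05]
```

```bash
python3 -m crank '[[[-0.9,-0.9,0,0,0,0,10],[-0.9,-0.9,0,0,0,0,10],[-0.9,-0.9,0,0,0,0,10],[-0.9,-0.9,0,0,0,0,10],[-0.9,-0.9,0,0,0,0,10],[-0.9,-0.9,0,0,0,0,10],[-0.9,-0.9,0,0,0,0,10],[-0.9,-0.9,0,0,0,0,10]]]' >/dev/null
python3 -m crank '[[[-0.9,-0.9,0,0,0,0,10],[-0.7,-0.8,0,0,0,0,10],[0,0,0,0,0,-1,10],[0,0,0,0,0,-1,10],[0,0,0,0,0,-1,10],[0,0,0,0,0,-1,10],[0,0,0,0,0,-1,10],[0,0,0,0,0,-1,10]]]' >/dev/null
python3 -m crank '[[[0,0,0,0,0,-1,10],[0,0,0,0,0,-1,10],[0,0,0,0,0,-1,10],[0,0,0,0,0,-1,10],[0,0,0,0,0,-1,10],[0,0,0,0,0,-1,10],[0,0,0,0,0,-0.72,10],[0,0,0,0,0,0,10]]]' >/dev/null
python3 - <<'E'
from h import *
go((481,341.5,12),1.527)
im=capture("top"); cv2.imwrite("pics/x.png",im)
E
```

```text
t14.7 pos [479.7 338.8 109.9] psi 1.527 F [-0.1  0.4  0. ] w 0.220 gf 40
turn [-0.02  0.01  0.  ] pre [0.11 0.06 3.92] post [0.11 0.05 3.92]
```

```bash
python3 -m crank '[[[0.11,0.05,0.8,0,0,0,10],[0,0,0.8,0,0,0,10],[0,0,0.8,0,0,0,10],[0,0,0.8,0,0,0,10],[0,0,0.76,0,0,0,10],[0,0,0,0,0,0,10],[0,0,0,0,0,0,10],[0,0,0,0,0,0,29]]]' 
python3 -m crank '[[[0,0,0,0,0,0,29],[0,0,0,0,0,0,29],[0,0,0,0,0,0,29],[0,0,-1,0,0,0,29],[0,0,-1,0,0,0,29],[0,0,-1,0,0,0,29],[0,0,-1,0,0,0,29],[0,0,-0.5,0,0,0,29]]]'
python3 - <<'E'
from h import *
go((482,27.5,100),1.476)
im=capture("scene"); cv2.imwrite("pics/s3.png",cv2.resize(im[180:400,240:540],None,fx=2.6,fy=2.6,interpolation=cv2.INTER_CUBIC))
E
```

```text
time_s: 15.55
eef_pos: [482.2, 342.1, 13.3]
ee_rot: [0.0, 0.723, 0.691, 0.001]
force: [1.2, -0.3, 0.5]
grip_width: 0.34
grip_force: 0.0
time_s: 16.35
eef_pos: [482.3, 342.1, 127.1]
ee_rot: [0.001, 0.723, 0.691, 0.001]
force: [-0.6, -0.2, 0.6]
grip_width: 0.34
grip_force: 0.0
t16.4 pos [482.3 342.1 127.1] psi 1.526 F [-0.6 -0.2  0.6] w 0.340 gf 0
turn [ 0.02 -0.01  0.36] pre [-12.57   0.54   1.07] post [-12.53   1.18   1.08]
```

View pics/s3.png

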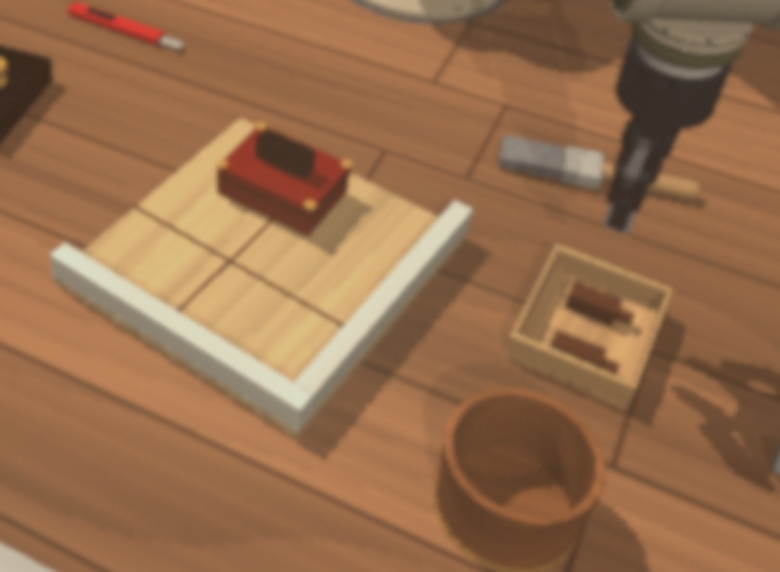

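The foot lies flat in the near half of the pale tray at (597,303), beside the stock foot. The board is clear, so I'll go to the box grip.

```bash
python3 -m crank '[[[-0.97,0.04,0,0,0,0,50],[-0.97,0.04,0,0,0,0,50],[-0.97,0.04,0,0,0,0,50],[-0.97,0.04,0,0,0,0,50],[-0.97,0.04,0,0,0,0,50],[-0.97,0.04,0,0,0,0,50],[-0.97,0.04,0,0,0,0,50],[-0.97,0.04,0,0,0,0,50]]]' >/dev/null
python3 -m crank '[[[-0.97,0.04,0,0,0,0,50],[-0.97,0.04,0,0,0,0,50],[-0.97,0.04,0,0,0,0,50],[-0.97,0.04,0,0,0,0,50],[-0.95,0.04,0,0,0,0,50],[0,0,0.5,0,0,0.36,50],[0,0,0.5,0,0,0,50],[0,0,0,0,0,0,50]]]' >/dev/null
python3 - <<'E'
from h import *
go((482,27.5,53.5),1.476)
im=capture("top"); cv2.imwrite("pics/x.png",im)
E
```

```text
t18.0 pos [479.4  26.8  97.8] psi 1.476 F [-0.7  1.1  0.2] w 0.583 gf 0
turn [-0.03 -0.   -0.  ] pre [0.04 0.11 1.77] post [0.04 0.1  1.77]
```

```bash
python3 -m crank '[[[0.02,0.1,0.6,0,0,0,50],[0,0,0.6,0,0,0,50],[0,0,0.5,0,0,0,50],[0,0,0,0,0,0,50],[0,0,0,0,0,0,10],[0,0,0,0,0,0,10],[0,0,0,0,0,0,10],[0,0,0,0,0,0,10]]]' 100
python3 -m crank '[[[0,0,0,0,0,0,10],[0,0,0,0,0,0,10],[0,0,0,0,0,0,10],[0,0,0,0,0,0,10],[0,0,0,0,0,0,10],[0,0,0,0,0,0,10],[0,0,0,0,0,0,10],[0,0,0,0,0,0,10]]]'
python3 - <<'E'
from h import *
go((664.7,98.8,54.5),1.408)
E
```

```text
time_s: 18.85
eef_pos: [483.9, 27.0, 58.5]
ee_rot: [0.001, 0.74, 0.673, 0.001]
force: [-0.6, -0.1, 5.4]
grip_width: 0.209
grip_force: 98.9
time_s: 19.65
eef_pos: [483.9, 27.0, 58.5]
ee_rot: [0.001, 0.74, 0.673, 0.001]
force: [-0.7, 0.1, 5.8]
grip_width: 0.202
grip_force: 98.9
t19.6 pos [483.9  27.   58.5] psi 1.476 F [-0.7  0.1  5.8] w 0.202 gf 99
turn [0.02 0.   0.49] pre [3.54 6.93 0.17] post [4.01 6.67 0.16]
```

```bash
python3 -m crank '[[[0,0,-0.1,0,0,0.25,10],[0,0,0,0,0,0.24,10],[0.15,0.25,0,0,0,0,10],[0.3,0.5,0,0,0,0,10],[0.3,0.5,0,0,0,0,10],[0.3,0.5,0,0,0,0,10],[0.3,0.5,0,0,0,0,10],[0.3,0.5,0,0,0,0,10]]]' 
python3 -m crank '[[[0.3,0.5,0,0,0,0,10],[0.3,0.5,0,0,0,0,10],[0.3,0.5,0,0,0,0,10],[0.3,0.5,0,0,0,0,10],[0.3,0.5,0,0,0,0,10],[0.3,0.5,0,0,0,0,10],[0.2,0.4,0,0,0,0,10],[0,0,0,0,0,0,10]]]'
python3 - <<'E'
from h import *
go((664.7,98.8,58.5),1.408)
im=capture("top"); cv2.imwrite("pics/x.png",im)
im=capture("scene"); cv2.imwrite("pics/s4.png",cv2.resize(im[220:350,250:430],None,fx=4.4,fy=4.4,interpolation=cv2.INTER_CUBIC))
E
```

```text
time_s: 20.45
eef_pos: [558.5, 57.1, 59.7]
ee_rot: [-0.0, 0.762, 0.648, -0.0]
force: [0.1, -1.0, -3.3]
grip_width: 0.209
grip_force: 98.0
time_s: 21.25
eef_pos: [650.5, 92.7, 59.3]
ee_rot: [0.0, 0.762, 0.648, 0.0]
force: [-0.4, 0.2, -3.6]
grip_width: 0.21
grip_force: 98.3
t21.2 pos [650.5  92.7  59.3] psi 1.409 F [-0.4  0.2 -3.6] w 0.210 gf 98
turn [ 0.   -0.    0.01] pre [0.33 0.52 0.03] post [0.33 0.52 0.03]
```

View pics/s4.png

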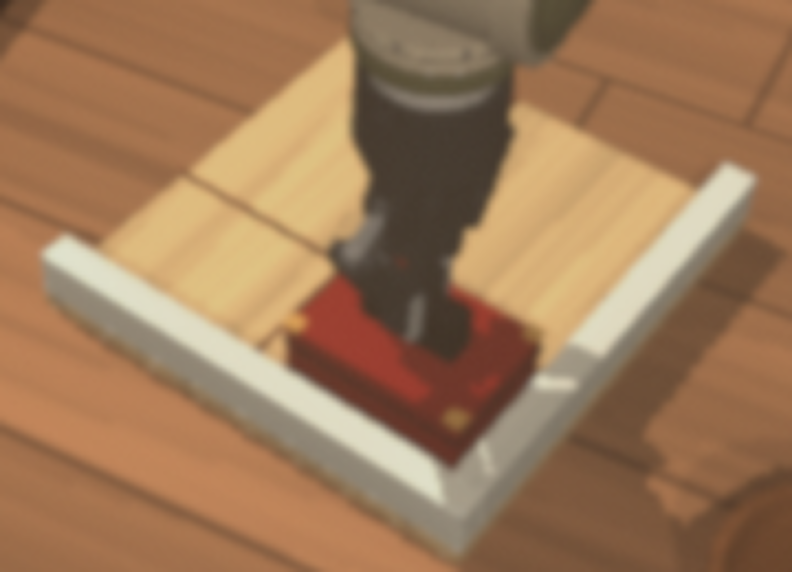

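```bash
python3 -m crank '[[[0,0,0.06,0,0,0,10],[0,0.15,0,0,0,0,10],[0,0.15,0,0,0,0,10],[0,0.1,0,0,0,0,10],[0,0.1,0,0,0,0,10],[0,0.05,0,0,0,0,10],[0,0,0,0,0,0,10],[0,0,0,0,0,0,10]]]' 
python3 -m crank '[[[0.1,0,0,0,0,0,10],[0.1,0,0,0,0,0,10],[0.05,0,0,0,0,0,10],[0.05,0,0,0,0,0,10],[0.05,0,0,0,0,0,10],[0,0,0,0,0,0,10],[0,0,0,0,0,0,10],[0,0,0,0,0,0,10]]]'
python3 - <<'E'
from h import *
go((664.7,98.8,58.5),1.408)
print(sense()["wrist_torque"].round(2))
E
```

```text
time_s: 22.15
eef_pos: [663.7, 89.8, 58.6]
ee_rot: [0.0, 0.762, 0.647, 0.0]
force: [1.0, 0.4, 0.6]
grip_width: 0.208
grip_force: 98.9
time_s: 22.95
eef_pos: [664.9, 98.4, 58.6]
ee_rot: [0.0, 0.762, 0.647, 0.0]
force: [1.0, -2.6, 4.8]
grip_width: 0.207
grip_force: 99.3
t22.9 pos [664.9  98.4  58.6] psi 1.408 F [ 1.  -2.6  4.8] w 0.207 gf 99
turn [ 0.  0. -0.] pre [ 0.01 -0.01  0.  ] post [ 0.01 -0.01  0.  ]
[-0.42 -0.05  0.17]
```

```bash
python3 -m crank '[[[0.05,0,0,0,0,0,10],[0,0.05,0,0,0,0,10],[0,0.05,0,0,0,0,10],[0,0,0,0,0,0,10],[0,0,0,0,0,0,10],[0,0,0,0,0,0,10],[0,0,0,0,0,0,10],[0,0,0,0,0,0,10]]]' 120
python3 - <<'E'
from h import *
go((664.7,98.8,58.5),1.408)
print(sense()["wrist_torque"].round(2))
E
python3 -m crank '[[[0.05,0.05,0,0,0,0,10],[0,0.05,0,0,0,0,10],[0,0,0,0,0,0,10],[0,0,0,0,0,0,10],[0,0,0,0,0,0,10],[0,0,0,0,0,0,10],[0,0,0,0,0,0,10],[0,0,0,0,0,0,10]]]' 120
python3 - <<'E'
from h import *
go((664.7,98.8,58.5),1.408)
print(sense()["wrist_torque"].round(2))
E
```

```text
time_s: 23.75
eef_pos: [666.8, 98.1, 58.7]
ee_rot: [0.0, 0.762, 0.647, -0.001]
force: [-5.5, -9.0, 7.6]
grip_width: 0.207
grip_force: 118.6
t23.8 pos [666.8  98.1  58.7] psi 1.408 F [-5.5 -9.   7.6] w 0.207 gf 119
turn [-0.01  0.02 -0.  ] pre [ 0.01 -0.09  0.01] post [ 0.01 -0.09  0.01]
[-1.31  0.94  0.24]
time_s: 24.55
eef_pos: [666.9, 98.1, 58.7]
ee_rot: [-0.002, 0.762, 0.647, -0.005]
force: [-23.2, -13.2, 17.8]
grip_width: 0.202
grip_force: 119.9
t24.6 pos [666.9  98.1  58.7] psi 1.408 F [-23.2 -13.2  17.8] w 0.202 gf 120
turn [-0.06  0.04 -0.  ] pre [ 0.01 -0.09  0.01] post [ 0.01 -0.09  0.01]
[-2.11  3.42  0.23]
```

```bash
python3 -m crank '[[[0.03,0,0,-0.06,0.04,0,10],[0,0,0,0,0,0,10],[0,0,0,0,0,0,10],[0,0,0,0,0,0,10],[0,0,0,0,0,0,10],[0,0,0,0,0,0,10],[0,0,0,0,0,0,10],[0,0,0,0,0,0,10]]]' 120
python3 - <<'E'
from h import *
go((664.7,98.8,58.5),1.408)
print(sense()["wrist_torque"].round(2))
c=capture("top"); cv2.imwrite("pics/x.png",c)
a=cv2.resize(c[168:284,240:360],None,fx=5,fy=5,interpolation=cv2.INTER_CUBIC)
cv2.imwrite("pics/b5.png",a[:500])
s=capture("scene"); cv2.imwrite("pics/s5.png",cv2.resize(s[250:350,290:420],None,fx=6,fy=6,interpolation=cv2.INTER_CUBIC))
E
```

```text
time_s: 25.35
eef_pos: [666.9, 98.2, 58.6]
ee_rot: [-0.0, 0.762, 0.647, -0.001]
force: [-22.8, -17.0, 18.7]
grip_width: 0.204
grip_force: 120.2
t25.4 pos [666.9  98.2  58.6] psi 1.408 F [-22.8 -17.   18.7] w 0.204 gf 120
turn [-0.01  0.01 -0.  ] pre [ 0.01 -0.09  0.01] post [ 0.01 -0.09  0.01]
[-2.7   3.82  0.26]
```

View pics/s5.png

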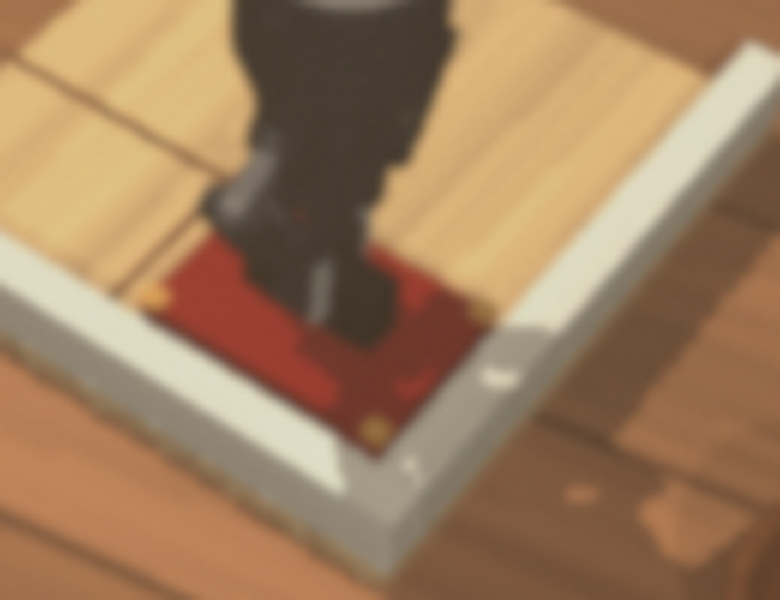

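The box sits in the corner flush against both fences, its far-left corner at (380,455). The grip holds at 120 N, with about 20 N pressing on each fence.

```bash
python3 -c "
from rig import *
print(finish_job())"
```

```text
the job is handed in; nothing more can be done
None
```

I handed the job in at about 25 s: the knob is in the black tray, the foot is in the pale tray, and the red box is held in the corner with about 20 N on each fence. The last picture and the force readings agree with this, but `finish_job()` returned no verdict.

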